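Set and lock the feed of a school microtome by clicks

ROBOT

A 6-joint arm with a two-finger parallel gripper is mounted at the origin on the work surface. World frame = base frame: x ahead of the robot, y to its left, z up, the work surface at z = 0. Lengths are in m, angles in degrees, forces in N, time in s.
With the tool pointing down it reaches from about 0.325 to 0.85 m from the base axis. Payload 15.5 kg.
Tool frame: the origin (TCP) lies at the very end of the fingers, on their centre line; the grasp point (between the pads) lies arm.grip_depth behind it (arm.grip_depth is the distance from the TCP to the grasp point, in m); z points along the fingers, y is the direction in which the jaws open and shut (so a half turn about z gives the same grasp; the last joint's range is limited). The gripper opens to 91 mm and grips with 3 to 60 N. Pads are 32 mm wide; open, the fingers measure 118 mm over their backs; the gripper's body (76 mm by 178 mm) begins 60 mm behind the grasp point.
Start: joints at [-71.419, 28.281, 77.091, -0, 74.628, -5.472], TCP at [0.255, -0.571, 0.214] pointing down, gripper open.
Joint ranges: [-166.48, 166.48], [-47.26, 123.95], [12.59, 153.08], [-70.14, 250.14], [6.76, 159.57], [-176.63, 176.63]. Speed limits (degrees/s): [108.29, 108.29, 147.25, 172.46, 172.46, 172.46].

INTERFACE

Orientations are given as a 3x3 rotation matrix whose columns are the frame's x, y, z axes.
In Python, from rig import arm gives the robot as it stands. Calls block until the motion is done:
- arm.move_to(position, orientation): joint-space move of the TCP to a pose.
- arm.move_l(position, orientation=None, feed=0.15): straight line of the TCP; orientation=None keeps the orientation; feed is the mean speed in m/s.
- arm.move_joints(angles): joint-space move.
- arm.grip(opening): finger opening in m; the grip force is fixed at half the most; returns when the fingers have stopped.
- arm.sleep(seconds).
- arm.solve_ik(position, orientation): joint angles nearest the present ones, or None.
- arm.snapshot(name): name is "side" or "top"; returns the picture (420x560x3 uint8, red, green, blue); there is no depth.
- arm.get_calibration(name): a dict with "intrinsics" (3x3 intrinsics, pixels), "cam_to_world" (4x4, takes a point from camera to world coordinates). Camera axes: x right, y down, z forward; pixel columns grow to the right and rows downward; lengths in m; the calibration is good to about 2 mm. A picture is of the moment at which its call begins. get_calibration takes no time and is no camera call.
A pose or a line that the arm cannot do raises arm.Unreachable and nothing moves.
- arm.sign_off(): hands the job in, once; it reports no verdict.
Readings, each from a call of its own:
- arm.current_t(): time.
- arm.current_joint_positions(): joint angles.
- arm.current_dq(): joint speeds.
- arm.current_tau(): joint torques, N m.
- arm.current_ee_pos(): TCP position.
- arm.current_tool_rot(): TCP orientation.
- arm.current_force(): force on the tool from outside, world axes, zero at the start.
- arm.current_torque(): the same for the moment, N m.
- arm.current_width(): finger opening in m.
Only numpy, scipy, OpenCV 4.12 (cv2) and the standard library are available. Lean on these libraries where they do the work, as an engineer would, in place of code of your own. Each camera call takes 0.05 s, during which the arm holds its last target.

TASK

Zero the microtome's feed by turning the black round dial anticlockwise (seen from above) right back to its stop, then advance it clockwise by exactly four clicks, counted by feel. Then swing the lock lever fully over to its locked end, let go of everything, and leave the other things on the desk where they are.

Things in the scene. Friction and masses are not known exactly. Their poses are not given: they have to be found in the camera images.
- microtome: The microtome: grey metal housing 130 x 260 mm, 58 mm high, fixed to the desk, long side along its own y. Origin: centre of its underside on the desk, z up. In this frame (mm): dial axis at (0, 80), specimen table (steel disc 80 across, top 66 up) at (0, -30), lever pivot at (-40, -100).
- dial_centre (a point): Centre of the feed dial, a ribbed black round knob 36 mm across, its side from 76 to 112 mm above the desk; this point is on its vertical axis, 96 mm up, is part of the housing and does not turn with the dial. Grip it at any yaw. It has no marks, so its angle tells nothing. 12 clicks a turn, 30 degrees each. At the start the feed stands 1 to 5 clicks above the stop.
- dial_foot (a point): Point on the dial axis 72.5 mm up, level with the top of the index wheel (50 mm across) and ball guide (21 mm wide, out to 56 mm along the microtome's +x) below the dial. Feel: each notch resists with up to about 0.3 N m; half-way the shaft jumps by itself into the next notch and the resistance vanishes (the click). The stop, 7 degrees behind the lowest notch, is rigid: over 0.6 N m.
- dial_top (a point): Centre of the dial's top face, 112 mm above the desk (also part of the housing, does not turn). There is free play between dial and shaft, of unknown size: after a change of direction, and after each click, the dial turns loosely (under 0.05 N m) before it drives the shaft again; loose turning counts for nothing. The shaft keeps its notch when the dial is let go.
- specimen_top (a point): Top of the pale specimen block (10 mm square, on an aluminium holder 20 mm across) in the middle of the specimen table. In the microtome's frame its height is 76.0 mm in the lowest notch; each click clockwise lifts it by 0.1 mm, far too little to see. Its own z is up.
- lock (a joint): Lock lever, a flat steel arm 60 mm long from its vertical pivot to its knob. Angle in rad: 0 = open, pointing along the microtome's -y; pi/2 (1.57, its end stop) = locked, pointing along the microtome's +x, so it swings anticlockwise from above. Stiff: about 2 to 3 N at the knob, and it stays where it is left.
- lock_knob (a point): Middle of the lever's upright black knob, a cylinder 16 mm across, from 68 to 102 mm above the desk, this point at 86 mm, 60 mm from the pivot.
- rack: White test-tube rack with three tubes, 80 x 200 mm, tubes reach 117 mm up; origin under its centre. Bystander.
- dropper: White dropper bottle with cap, 36 mm across, 75 mm high; origin under its centre. Bystander.
- dish: Covered glass dish, 90 mm across, 14 mm high; origin under its centre. Bystander.
- forceps: Steel forceps 120 mm long, 6 mm high, lying on the desk along their own x; origin about the middle. Bystander.

How it is judged:
By the outcome, as a careful person would: the job done as asked, in the order asked, and still so for the second after the job is handed in, with the robot touching nothing.
It also fails if it takes over 72 s, if anything falls off the work surface, if the arm or the gripper's body presses on something with over 40 N, if the wrist force passes 120 N, or if a joint passes its speed limit or range.

## Working session

There is one attempt and no reset: what is moved stays moved. The work goes in short steps, each a Python script; the robot and the scene stay as the last script left them, time stands still between calls to the robot, and variables do not carry over. Pictures are saved under pics/ and viewed, and the job is handed in when it is done.

```bash
mkdir -p pics; ls; python3 - <<'E'
from rig import arm
import cv2,numpy as np
for n in("side","top"):
    im=arm.snapshot(n); cv2.imwrite(f"pics/{n}0.png",im[:,:,::-1])
    c=arm.get_calibration(n); print(n,c["intrinsics"],np.round(c["cam_to_world"],4))
print(arm.grip_depth,arm.current_t(),arm.current_tool_rot(),arm.current_width())
E
```

```text
pics
side [[404.36582434   0.         280.77378313]
 [  0.         404.36582434 210.58321418]
 [  0.           0.           1.        ]] [[ 0.976  -0.154   0.1538  0.4735]
 [-0.2173 -0.6487  0.7294 -0.661 ]
 [-0.0125 -0.7453 -0.6666  0.7031]
 [ 0.      0.      0.      1.    ]]
top [[501.92151921   0.         294.22528615]
 [  0.         501.92151921 210.64223069]
 [  0.           0.           1.        ]] [[-0.0204 -0.9982  0.0571  0.5132]
 [-0.9998  0.02   -0.008  -0.0076]
 [ 0.0068 -0.0572 -0.9983  1.4134]
 [ 0.      0.      0.      1.    ]]
0.0188 0.1 [[ 9.13174505e-01  4.07568642e-01 -3.53153772e-04]
 [ 4.07568782e-01 -9.13173911e-01  1.04668981e-03]
 [ 1.04107133e-04 -1.09974490e-03 -9.99999390e-01]] 0.09116681011541859
```

View pics/side0.png

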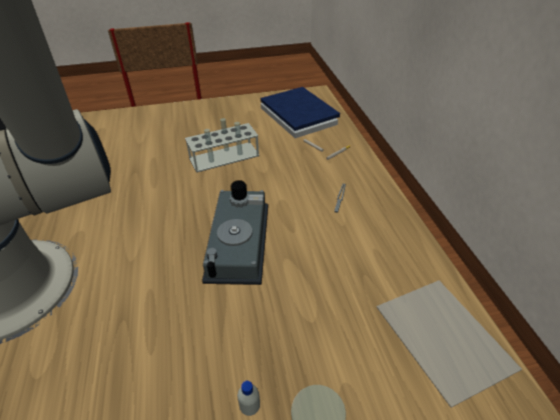

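View pics/top0.png

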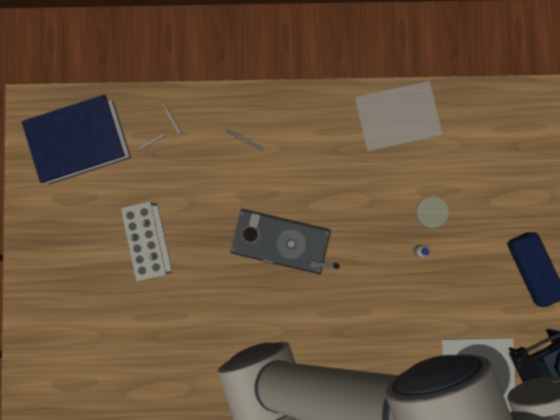

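The side view shows the dial near (239,188), the specimen near (235,230) and the lever knob near (212,268). In the top view they are at (251,234), (291,244) and (337,266). Next I'll measure them precisely.

```bash
python3 - <<'E'
import cv2,numpy as np
a=cv2.imread('pics/side0.png')[170:295,190:280]; b=cv2.imread('pics/top0.png')[195:285,220:350]
cv2.imwrite('pics/c1.png',cv2.resize(a,None,fx=4.7,fy=4.7,interpolation=cv2.INTER_CUBIC))
cv2.imwrite('pics/c2.png',cv2.resize(b,None,fx=6,fy=6,interpolation=cv2.INTER_CUBIC))
for n in('side','top'):
    im=cv2.imread(f'pics/{n}0.png'); m=(im.max(2)<38).astype(np.uint8)
    k,l,s,c=cv2.connectedComponentsWithStats(m)
    for i in range(1,k):
        if s[i,4]>12 and 180<c[i][0]<350 and 170<c[i][1]<300: print(n,s[i],c[i])
E
```

```text
side [232 181  15  19 239] [238.64853556 190.0125523 ]
side [257 204   8  70 110] [260.51818182 240.23636364]
side [207 262  10  16 127] [211.33858268 269.88976378]
side [203 281  58   3  94] [233.29787234 282.12765957]
top [244 228  13  13 119] [249.99159664 234.10084034]
```

View pics/c1.png

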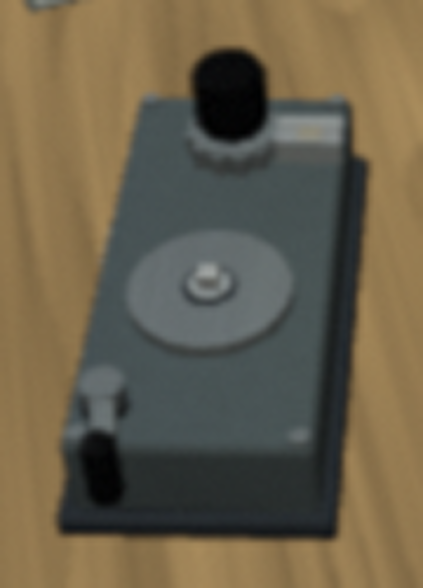

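View pics/c2.png

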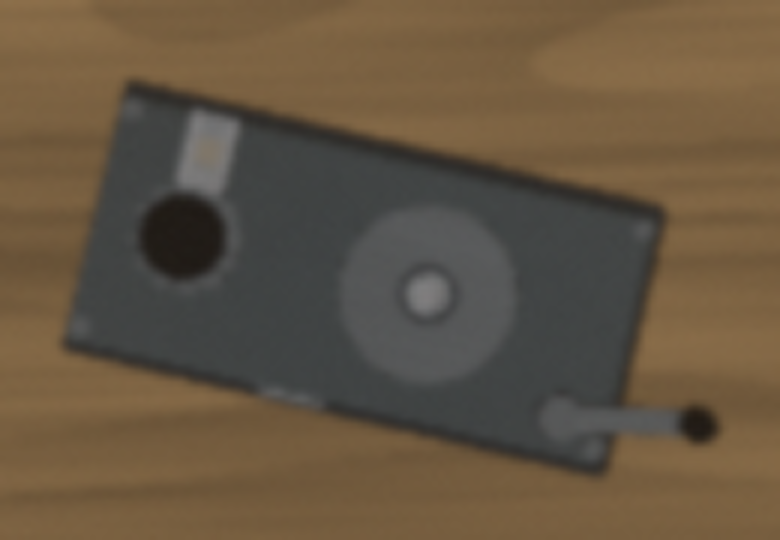

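```bash
cat > h.py <<'E'
import numpy as np
from rig import arm
def ray(n,u,v,z):
    c=arm.get_calibration(n);K=c["intrinsics"];T=np.array(c["cam_to_world"])
    d=T[:3,:3]@np.linalg.inv(K)@[u,v,1];o=T[:3,3]
    return (o+d*(z-o[2])/d[2])[:2]
E
python3 - <<'E'
from h import *
import cv2
dt={'top':(249.9,233.9),'side':(238.3,184.9)}; st={'top':(290.9,243.8),'side':(234.3,231.3)}
ct={'top':[(220+x/6-.4,195+y/6-.4) for x,y in((127,100),(655,222),(602,455),(70,340))]}
kn={'top':(220+699/6-.4,195+424/6-.4),'side':(190+100/4.7,170+438/4.7)}
pv={'top':(220+562/6-.4,195+417/6-.4),'side':(190+103/4.7,170+384/4.7)}
for n in('top','side'):
    d=ray(n,*dt[n],.112);s=ray(n,*st[n],.066);k=ray(n,*kn[n],.102);p=ray(n,*pv[n],.075)
    v=d-s; yaw=np.degrees(np.arctan2(-v[0],v[1])); 
    l=k-p
    print(n,d,s,'dist',np.linalg.norm(v),'yaw',yaw,'knob',k,'pivot',p,np.linalg.norm(l),'lever',np.degrees(np.arctan2(l[1],l[0])))
    y=np.radians(yaw);R=np.array([[np.cos(y),-np.sin(y)],[np.sin(y),np.cos(y)]])
    o=s-R@[0,-.03]
    print(' origin',o,'pivot pred',o+R@[-.04,-.1],'lever0 dir',yaw-90)
E
```

```text
top [0.52966619 0.09788853] [ 0.5015224  -0.00771536] dist 0.1092897791260938 yaw -14.922679939514135 knob [ 0.44369048 -0.12419642] pivot [ 0.44660265 -0.06601708] 0.058252176838523406 lever -92.86555250755201
 origin [0.50924786 0.02127286] pivot pred [ 0.44484536 -0.06505395] lever0 dir -104.92267993951414
side [0.53190632 0.09795881] [ 0.5040567  -0.00778919] dist 0.1093537474746792 yaw -14.754300655655207 knob [ 0.44666947 -0.12233016] pivot [ 0.44968292 -0.06669612] 0.05571559332366088 lever -93.10042847317358
 origin [0.51169694 0.02122161] pivot pred [ 0.44754841 -0.06529409] lever0 dir -104.75430065565521
```

```bash
cat >> h.py <<'E'
D=np.array([.5307,.0979])
def Rd(yaw):
    c,s=np.cos(np.radians(yaw)),np.sin(np.radians(yaw))
    return np.array([[c,s,0],[s,-c,0],[0,0,-1.]])
def st(tag=''):
    print(tag,'t%.2f'%arm.current_t(),'F',np.round(arm.current_force(),2),'M',np.round(arm.current_torque(),3),'w%.4f'%arm.current_width(),'p',np.round(arm.current_ee_pos(),4),'j',np.round(arm.current_joint_positions(),2))
E
python3 - <<'E'
from h import *
yaw=-64.5
print(arm.solve_ik([*D,.20],Rd(yaw)))
arm.move_to([*D,.20],Rd(yaw)); st('above')
import cv2
for n in("side","top"): cv2.imwrite(f"pics/{n}1.png",arm.snapshot(n)[:,:,::-1])
E
```

```text
[ 4.11129779e+00  2.22948980e+01  9.02225533e+01 -2.54444375e-14
  6.74825487e+01  1.58611298e+02]
above t2.66 F [ 0.66 -0.61  0.12] M [ 0.075 -0.05  -0.045] w0.0911 p [0.5309 0.0974 0.2   ] j [ 4.0700e+00  2.2300e+01  9.0210e+01 -1.0000e-02  6.7480e+01  1.5858e+02]
```

```bash
python3 - <<'E'
from h import *
import cv2
arm.move_l([*D,.079],feed=.1); st('down')
a=[arm.snapshot(n) for n in("side","top")]
for n,i in zip(("side","top"),a): cv2.imwrite(f"pics/{n}2.png",i[:,:,::-1])
cv2.imwrite('pics/m2.png',cv2.resize(a[0][110:300,150:330],None,fx=3,fy=3)[:,:,::-1])
for _ in range(4): st()
E
```

```text
down t4.12 F [ 0.64  0.23 -0.04] M [ 0.093 -0.007  0.017] w0.0912 p [0.5311 0.0979 0.0795] j [  4.11  31.48  97.48  -0.    50.98 158.61]
 t4.22 F [ 1.76 -0.13 -0.74] M [ 0.165  0.019 -0.026] w0.0913 p [0.531  0.0979 0.0795] j [  4.11  31.48  97.49   0.    50.98 158.61]
 t4.22 F [ 1.76 -0.13 -0.74] M [ 0.165  0.019 -0.026] w0.0913 p [0.531  0.0979 0.0795] j [  4.11  31.48  97.49   0.    50.98 158.61]
 t4.22 F [ 1.76 -0.13 -0.74] M [ 0.165  0.019 -0.026] w0.0913 p [0.531  0.0979 0.0795] j [  4.11  31.48  97.49   0.    50.98 158.61]
 t4.22 F [ 1.76 -0.13 -0.74] M [ 0.165  0.019 -0.026] w0.0913 p [0.531  0.0979 0.0795] j [  4.11  31.48  97.49   0.    50.98 158.61]
```

View pics/m2.png

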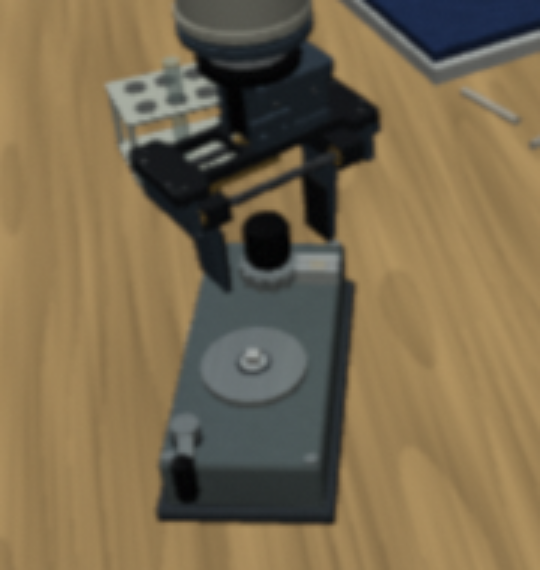

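View pics/top2.png

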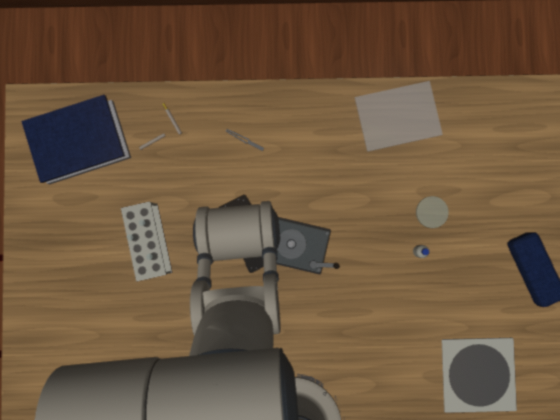

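The side crop shows the fingers straddling the black dial, which sits at about (267,240) in the crop. The rack is clear of the gripper. Next I'll grip it.

```bash
cat >> h.py <<'E'
def avg(n=4,dt=.01):
    a=[]
    for _ in range(n):
        arm.sleep(dt); a.append(np.r_[arm.current_force(),arm.current_torque()])
    return np.mean(a,0)
def turn(dyaw):
    j=np.array(arm.current_joint_positions()); return j
E
python3 - <<'E'
from h import *
print(np.round(avg(),3))
arm.grip(0.03); st('grip')
t=arm.current_t();print(np.round(avg(6),3),arm.current_t()-t)
j=np.array(arm.current_joint_positions());
R=arm.current_tool_rot();f=avg(3)[:3];print('jaw',R[:,1],f@R[:,1])
for k in range(4):
    j[5]-=2;t=arm.current_t();arm.move_joints(list(j));t1=arm.current_t();a=avg(3);print(round(j[5],1),round(t1-t,3),round(arm.current_t()-t,3),np.round(a,3),arm.current_joint_positions()[5])
E
```

```text
[-0.129  0.407  0.05   0.114  0.015 -0.017]
grip t5.14 F [-0.04 -0.14 -0.53] M [ 0.177 -0.087 -0.042] w0.0353 p [0.5308 0.098  0.079 ] j [4.1100e+00 3.1520e+01 9.7510e+01 1.0000e-02 5.0960e+01 1.5861e+02]
[ 0.789  0.421 -0.44   0.216 -0.114 -0.011] 0.04999999999999982
jaw [-9.02582743e-01 -4.30516400e-01 -1.46330995e-04] -0.9138207751933416
156.6 0.25 0.275 [ 0.482  0.73  -0.316  0.233 -0.091  0.012] 156.6574999146435
154.6 0.25 0.275 [ 1.081  0.749  0.148  0.2   -0.207 -0.133] 154.6857678462116
152.6 0.25 0.275 [ 1.677  0.515 -0.468  0.22  -0.298 -0.301] 152.6938520494713
150.6 0.25 0.275 [ 2.487  0.976 -1.128  0.3   -0.414 -0.201] 150.6947208169794
```

```bash
python3 - <<'E'
from h import *
j=np.array(arm.current_joint_positions()); j[5]=150.6
out=[]
while j[5]>-165:
    j[5]-=2.5;arm.move_joints(list(j));a=avg(3)
    out.append((round(j[5],1),round(a[5],2),round(float(np.hypot(a[0],a[1])),1),round(arm.current_joint_positions()[5]-j[5],2)))
    if a[5]<-.42 or np.hypot(a[0],a[1])>25: break
print(*out,sep='\n');st()
E
```

```text
(np.float64(148.1), np.float64(-0.18), 2.3, np.float64(0.11))
(np.float64(145.6), np.float64(-0.11), 3.4, np.float64(0.12))
(np.float64(143.1), np.float64(-0.01), 5.0, np.float64(0.12))
(np.float64(140.6), np.float64(0.03), 6.0, np.float64(0.09))
(np.float64(138.1), np.float64(-0.01), 5.9, np.float64(0.09))
(np.float64(135.6), np.float64(0.02), 6.5, np.float64(0.09))
(np.float64(133.1), np.float64(-0.0), 6.2, np.float64(0.09))
(np.float64(130.6), np.float64(0.01), 7.2, np.float64(0.09))
(np.float64(128.1), np.float64(-0.0), 8.2, np.float64(0.09))
(np.float64(125.6), np.float64(-0.06), 7.9, np.float64(0.09))
(np.float64(123.1), np.float64(-0.21), 8.2, np.float64(0.1))
(np.float64(120.6), np.float64(-0.25), 9.0, np.float64(0.1))
(np.float64(118.1), np.float64(-0.19), 9.3, np.float64(0.1))
(np.float64(115.6), np.float64(-0.12), 10.3, np.float64(0.1))
(np.float64(113.1), np.float64(-0.02), 10.2, np.float64(0.09))
(np.float64(110.6), np.float64(0.01), 11.5, np.float64(0.09))
(np.float64(108.1), np.float64(0.02), 11.6, np.float64(0.1))
(np.float64(105.6), np.float64(0.02), 11.6, np.float64
[... 1334 characters left out ...]
22.1, np.float64(0.09))
(np.float64(48.1), np.float64(0.0), 22.6, np.float64(0.09))
(np.float64(45.6), np.float64(0.01), 22.6, np.float64(0.09))
(np.float64(43.1), np.float64(0.0), 22.9, np.float64(0.09))
(np.float64(40.6), np.float64(-0.01), 23.7, np.float64(0.09))
(np.float64(38.1), np.float64(0.01), 23.6, np.float64(0.09))
(np.float64(35.6), np.float64(0.02), 24.1, np.float64(0.09))
(np.float64(33.1), np.float64(-0.22), 23.4, np.float64(0.1))
(np.float64(30.6), np.float64(-0.25), 23.1, np.float64(0.1))
(np.float64(28.1), np.float64(-0.52), 20.8, np.float64(0.11))
 t19.79 F [ 0.17 20.97 -1.53] M [ 3.838 -0.211 -0.572] w0.0353 p [0.5306 0.0997 0.079 ] j [ 4.2  31.52 97.5   0.2  50.96 28.21]
```

```bash
python3 - <<'E'
from h import *
j=np.array([4.11,31.5,97.5,0,50.97,26.6])
arm.move_joints(list(j));print(np.round(avg(4),2)); st()
R=arm.current_tool_rot();yaw=np.degrees(np.arctan2(R[1,0],R[0,0]));print('yaw',yaw, R[:,2])
# back off to loosen, then centre
yaw-=6
p=np.array([.5307,.0979+.0015,.079])
arm.move_l(p,Rd(yaw));print(np.round(avg(4),2));st()
E
```

```text
[ 0.62 17.39 -4.22  3.17 -0.18 -0.38]
 t20.07 F [ 0.22 17.35 -4.61] M [ 3.093 -0.174 -0.364] w0.0357 p [0.5303 0.0993 0.0791] j [ 4.18 31.51 97.52  0.16 50.98 26.71]
yaw 67.37423010503434 [-3.83277753e-04  2.09054266e-03 -9.99997741e-01]
[ 0.55  6.16  0.46  1.07 -0.15 -0.09]
 t20.37 F [0.24 6.47 0.3 ] M [ 1.064 -0.146 -0.098] w0.0359 p [0.5304 0.0996 0.079 ] j [4.280e+00 3.153e+01 9.749e+01 3.000e-02 5.100e+01 3.277e+01]
```

```bash
python3 - <<'E'
from h import *
arm.move_l([.5307,.1000,.079],Rd(61.37));a=avg(4);print(np.round(a,2))
j=np.array(arm.current_joint_positions())
j[3]=0
for k in range(8):
    j[5]-=2;arm.move_joints(list(j));a=avg(3);print(round(j[5],1),np.round(a,2),round(arm.current_width(),4))
    if a[5]<-.5:break
st()
E
```

```text
[ 0.05  1.23  1.61  0.   -0.01 -0.07]
30.9 [ 0.13  0.84  1.1   0.01 -0.11 -0.18] 0.0356
28.9 [ 0.29 -0.3   1.38 -0.17 -0.14 -0.26] 0.0353
26.9 [ 0.23 -0.48  1.53 -0.19 -0.09 -0.38] 0.0356
24.9 [-0.97 -4.93  2.94 -0.92  0.06 -0.68] 0.0355
 t21.75 F [-0.69 -4.09  2.38] M [-0.944  0.093 -0.652] w0.0355 p [0.5303 0.0996 0.079 ] j [ 4.310e+00  3.153e+01  9.748e+01 -2.000e-02  5.102e+01  2.498e+01]
```

```bash
python3 - <<'E'
from h import *
j=np.array(arm.current_joint_positions()); j[3]=0; j[5]=24.9
out=[];n=0;eng=False;low=0
while j[5]<172:
    j[5]+=2.5;arm.move_joints(list(j));a=avg(3);m=a[5]
    if m>.15: eng=True;low=0
    elif eng and m<.05:
        low+=1
        if low==2: n+=1;eng=False;low=0
    out.append(f"{j[5]:.1f} {m:.2f} F({a[0]:.1f},{a[1]:.1f}) n{n}")
    if n==4 or np.hypot(a[0],a[1])>25 or abs(m)>.45 and len(out)>3: break
print(*out,sep='\n');st()
E
```

```text
27.4 -0.35 F(-0.9,-5.2) n0
29.9 -0.22 F(-0.2,-5.3) n0
32.4 -0.02 F(-0.8,-5.5) n0
34.9 -0.03 F(-1.1,-4.7) n0
37.4 -0.00 F(-0.7,-4.6) n0
39.9 -0.03 F(0.2,-5.4) n0
42.4 -0.02 F(0.0,-5.1) n0
44.9 0.02 F(-0.6,-5.5) n0
47.4 -0.00 F(-0.3,-5.7) n0
49.9 0.00 F(-0.2,-5.0) n0
52.4 -0.02 F(-0.1,-5.8) n0
54.9 -0.05 F(0.1,-5.2) n0
57.4 0.20 F(-0.3,-5.2) n0
59.9 0.24 F(0.2,-5.0) n0
62.4 0.16 F(0.2,-6.1) n0
64.9 0.11 F(-0.2,-5.9) n0
67.4 0.00 F(-0.3,-5.8) n0
69.9 -0.00 F(0.4,-6.8) n1
72.4 -0.05 F(0.2,-6.3) n1
74.9 0.01 F(0.2,-6.0) n1
77.4 -0.01 F(0.1,-6.5) n1
79.9 -0.02 F(0.0,-6.6) n1
82.4 -0.01 F(0.1,-6.3) n1
84.9 -0.03 F(-0.3,-7.0) n1
87.4 0.27 F(-0.3,-7.0) n1
89.9 0.25 F(0.4,-6.2) n1
92.4 0.18 F(-0.2,-6.5) n1
94.9 0.09 F(0.3,-6.7) n1
97.4 0.01 F(-0.1,-7.3) n1
99.9 -0.01 F(0.5,-6.9) n2
102.4 0.01 F(0.3,-7.2) n2
104.9 -0.01 F(0.4,-7.3) n2
107.4 0.01 F(-0.1,-7.4) n2
109.9 -0.03 F(-0.3,-7.6) n2
112.4 -0.03 F(0.4,-7.6) n2
114.9 -0.04 F(-1.0,-7.4) n2
117.4 0.23 F(-0.4,-7.5) n2
119.9 0.24 F(-0.2,-6.8) n2
122.4 0.17 F(0.1,-7.5) n2
124.9 0.09 F(-0.2,-7.8) n2
127.4 0.06 F(-0.4,-8.1) n2
129.9 -0.01 F(-0.2,-7.7) n2
132.4 -0.03 F(-0.4,-7.8) n3
134.9 -0.01 F(-0.3,-8.5) n3
137.4 0.00 F(-0.5,-8.2) n3
139.9 -0.02 F(-0.3,-8.4) n3
142.4 -0.01 F(-0.4,-7.9) n3
144.9 -0.01 F(-0.7,-7.5) n3
147.4 0.18 F(-0.3,-8.0) n3
149.9 0.26 F(-1.0,-7.8) n3
152.4 0.22 F(-0.2,-8.0) n3
154.9 0.11 F(-0.8,-8.0) n3
157.4 0.04 F(-0.8,-8.0) n3
159.9 -0.04 F(-0.6,-8.4) n4
 t36.60 F [-0.52 -8.88  2.87] M [-1.345  0.143 -0.056] w0.0354 p [0.5302 0.0994 0.079 ] j [ 4.2900e+00  3.1530e+01  9.7490e+01 -4.0000e-02  5.1030e+01  1.5976e+02]
```

The four clockwise humps are clean and 30° apart, and the dial is in loose play after the fourth. I'll let go and go to the lever.

```bash
cat >> h.py <<'E'
PV=np.array([.4465,-.065])
def lev(th,off,z=.076,feed=.08,r=.06):
    c,s=np.cos(np.radians(th)),np.sin(np.radians(th))
    p=PV+r*np.array([c,s])+off*np.array([-s,c])
    arm.move_l([*p,z],Rd(th+180),feed=feed)
def pose(th,z):
    c,s=np.cos(np.radians(th)),np.sin(np.radians(th))
    return [*(PV+.06*np.array([c,s])),z],Rd(th+180)
E
python3 - <<'E'
from h import *
import cv2
arm.grip(.06); st('open')
p=arm.current_ee_pos()
arm.move_l([p[0],p[1],.17],feed=.15)
a=arm.snapshot("side");cv2.imwrite('pics/m3.png',cv2.resize(a[110:300,150:330],None,fx=3,fy=3)[:,:,::-1])
arm.move_to(*pose(-93,.15)); arm.grip(.032); st()
a=arm.snapshot("side");cv2.imwrite('pics/m4.png',cv2.resize(a[110:300,120:300],None,fx=3,fy=3)[:,:,::-1])
E
```

```text
open t37.17 F [-0.18  0.17  0.  ] M [ 0.069  0.008 -0.015] w0.0603 p [0.5303 0.0998 0.079 ] j [  4.31  31.54  97.48   0.    51.02 159.89]
 t41.34 F [-0.05 -0.65  0.26] M [ 0.029 -0.149 -0.017] w0.0322 p [ 0.4434 -0.1249  0.15  ] j [-23.17  20.17 104.16  -0.    55.67 -20.17]
```

View pics/m4.png

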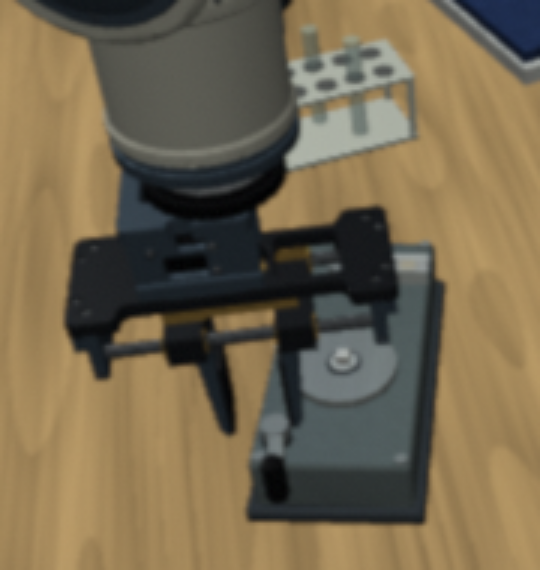

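View pics/m3.png

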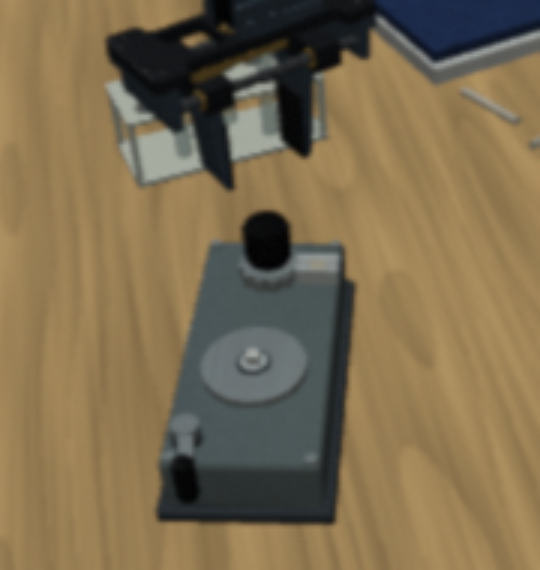

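The fingertips are above the lever knob, with the tips at (232,430) and (297,422) in the crop and the knob at (275,465). The dial is released. Next I'll descend and swing the lever.

```bash
python3 - <<'E'
from h import *
import cv2
lev(-93,0,z=.108);print(np.round(avg(3)[:3],2))
lev(-93,0,z=.077);print(np.round(avg(3)[:3],2));st()
a=arm.snapshot("side");cv2.imwrite('pics/m5.png',cv2.resize(a[150:340,120:300],None,fx=3,fy=3)[:,:,::-1])
E
```

```text
[ 0.01  0.08 -0.03]
[-0.05 -0.01  0.66]
 t42.65 F [ 0.05 -0.38  1.32] M [-0.01  -0.093 -0.02 ] w0.0319 p [ 0.4435 -0.125   0.0773] j [-23.17  27.19 108.5   -0.    44.28 -20.17]
```

View pics/m5.png

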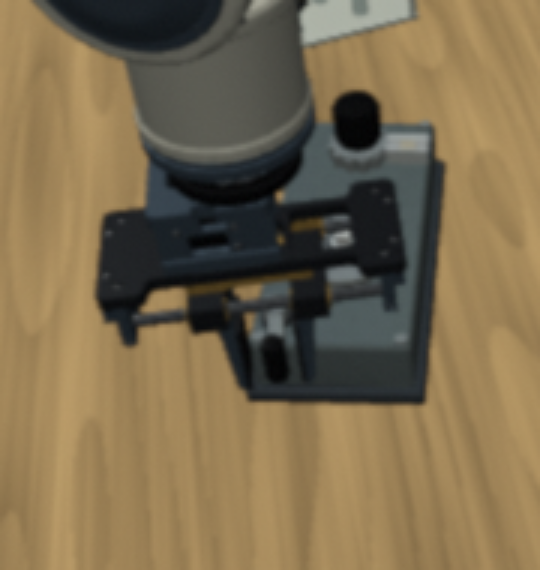

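```bash
python3 - <<'E'
from h import *
th=-93;out=[]
while th<6:
    th+=6 if th<-24 else 2
    lev(th,0,z=.077)
    a=avg(3);c,s=np.cos(np.radians(th)),np.sin(np.radians(th));ft=a[:2]@[-s,c];fr=a[:2]@[c,s]
    out.append(f"{th} ft{ft:.1f} fr{fr:.1f} fz{a[2]:.1f} t{arm.current_t():.2f}")
    if ft<-10 or abs(fr)>15: break
print(*out,sep='\n');st()
E
```

```text
-87 ft0.6 fr0.2 fz0.1 t42.98
-81 ft0.0 fr0.0 fz-0.4 t43.27
-75 ft-0.4 fr0.5 fz0.1 t43.55
-69 ft0.2 fr0.3 fz0.1 t43.83
-63 ft0.3 fr-0.6 fz0.9 t44.12
-57 ft-0.4 fr0.1 fz-0.2 t44.40
-51 ft0.1 fr-0.0 fz-0.3 t44.68
-45 ft-0.3 fr0.4 fz0.1 t44.97
-39 ft0.1 fr-0.8 fz-0.2 t45.25
-33 ft-0.2 fr0.1 fz-0.2 t45.53
-27 ft0.3 fr-0.5 fz0.2 t45.82
-21 ft-0.2 fr0.2 fz-0.1 t46.10
-19 ft-0.2 fr-0.4 fz-0.1 t46.38
-17 ft-0.6 fr-0.7 fz-0.2 t46.65
-15 ft-0.2 fr-0.1 fz-0.4 t46.92
-13 ft0.4 fr-0.6 fz0.0 t47.20
-11 ft0.3 fr-0.2 fz0.0 t47.48
-9 ft-0.2 fr-0.2 fz0.1 t47.75
-7 ft0.1 fr0.2 fz-0.5 t48.02
-5 ft-16.3 fr-3.9 fz0.9 t48.30
 t48.30 F [ -5.63 -15.11   0.57] M [-2.795  0.799 -0.023] w0.0321 p [ 0.5057 -0.0716  0.077 ] j [-14.67  30.04 101.63  -0.16  48.36 -99.54]
```

```bash
python3 - <<'E'
from h import *
import cv2
lev(-13,0,z=.077);print(np.round(avg(3)[:3],2))
lev(-13,0,z=.19,feed=.15);st()
a=arm.snapshot("side");cv2.imwrite('pics/m6.png',cv2.resize(a[150:340,120:300],None,fx=3,fy=3)[:,:,::-1]);cv2.imwrite('pics/side6.png',a[:,:,::-1])
E
```

```text
[0.13 0.25 0.2 ]
 t49.52 F [ 0.37  0.23 -1.15] M [ 0.079 -0.136 -0.013] w0.0320 p [ 0.5045 -0.0783  0.1893] j [-15.52  20.79  94.84   0.    64.44 -92.56]
```

View pics/m6.png

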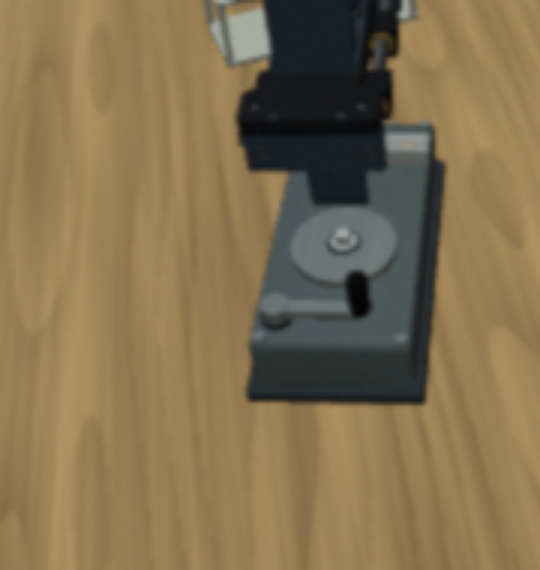

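```bash
python3 - <<'E'
from h import *
p=ray('side',120+274/3,150+299/3,.075);k=ray('side',120+357/3,150+280/3,.102)
l=k-p;print(p,k,np.linalg.norm(l),np.degrees(np.arctan2(l[1],l[0])),'expect -14.8')
import cv2
arm.move_to([.40,-.35,.25],Rd(120)); st()
a=[arm.snapshot(n) for n in("side","top")]
cv2.imwrite('pics/m7.png',a[0][:,:,::-1]);cv2.imwrite('pics/m8.png',a[1][:,:,::-1])
E
```

```text
[ 0.44902483 -0.06060247] [ 0.50704468 -0.08174584] 0.06175228105417412 -20.0225603756089 expect -14.8
 t50.71 F [-0.81  0.5   0.26] M [-0.    -0.219 -0.009] w0.0320 p [ 0.4004 -0.349   0.2495] j [-4.754e+01  1.870e+01  8.737e+01  2.000e-02  7.398e+01 -7.765e+01]
```

View pics/m8.png

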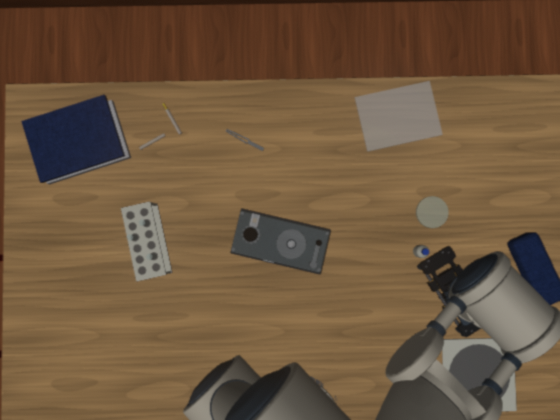

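View pics/m7.png

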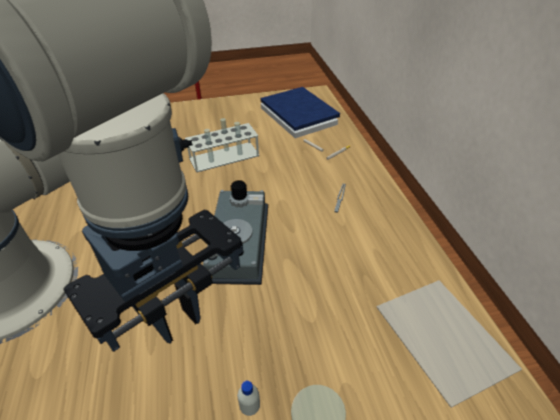

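```bash
python3 - <<'E'
import cv2
b=cv2.imread('pics/m8.png')[195:285,220:350]
cv2.imwrite('pics/c8.png',cv2.resize(b,None,fx=6,fy=6,interpolation=cv2.INTER_CUBIC))
E
```

```text
(no output)
```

View pics/c8.png

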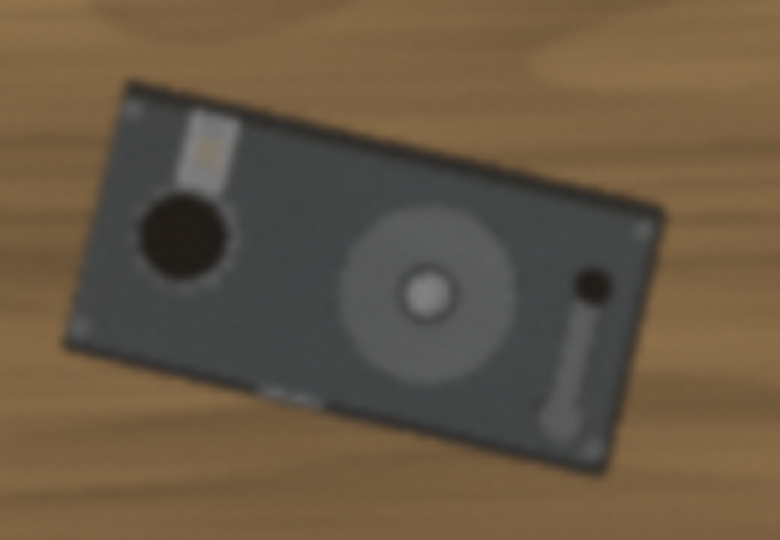

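```bash
python3 - <<'E'
from h import *
f=lambda x,y:(220+x/6-.4,195+y/6-.4)
k=ray('top',*f(593,286),.102)
for pt in((562,417),(560,419)):
    p=ray('top',*f(*pt),.075);l=k-p;print(k,p,np.linalg.norm(l),np.degrees(np.arctan2(l[1],l[0])))
l=k-np.array([.44485,-.06505]);print(np.degrees(np.arctan2(l[1],l[0])))
E
```

```text
[ 0.50435395 -0.07959976] [ 0.44660265 -0.06601708] 0.05932707032234774 -13.235005634879327
[ 0.50435395 -0.07959976] [ 0.44574006 -0.06511197] 0.060377841882009224 -13.883709459276737
-13.740217706445982
```

```bash
python3 -c "
from h import *
st();arm.sign_off()"
```

```text
t50.81 F [0.34 0.71 0.39] M [ 0.012 -0.147 -0.03 ] w0.0322 p [ 0.4006 -0.3488  0.2496] j [-4.750e+01  1.870e+01  8.736e+01  1.000e-02  7.399e+01 -7.764e+01]
the job is handed in; nothing more can be done
```

I zeroed the dial, advanced it four clicks and locked the lever. I handed the job in at 50.8 s with the arm clear of everything.

- **Dial to the stop:** I turned it anticlockwise through four clicks until it hit the stop. On the first push the torque reached about 0.57 N m and the pads slipped. I re-centred the gripper and pushed again, and it held at 0.68 N m, well above a notch's 0.3 N m.
- **Four clicks clockwise:** I felt about 23° of free play, then exactly four separate resistance peaks of about 0.25 N m, 30° apart. I let go in the loose turning after the fourth. The dial's final setting can't be seen, so this count by feel is the only check.
- **Lock lever:** I pushed the knob until it met a sudden 16 N resistance, then withdrew. The top view put the lever at about -13.5°, against about -14.8° expected for locked. One reading from the side view gave -20°, but with the pivot taken from the housing's pose that became about -15.5°. With the hard contact, I took it as fully locked. The expected 2–3 N of lever resistance did not show in my readings, which I took after each step.
- **Other things on the desk:** By eye, the rack, dropper, dish and forceps look unmoved in the last pictures. I did not measure their positions.

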